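# Put the valve tools back in their own spring clips

### The job

The red valve tool has been put away in the blue place of the clip rack and the blue tool was left out on the bench. Pull the red tool out and snap it sideways into the clips on the red plate, and snap the blue tool into the clips on the blue plate, each pressed fully home in both of its clips and let go, not dropped or flung in. Leave the yellow tool in its clips and the other things on the bench where they are.

Things in the scene. Friction and masses are not known exactly. Their poses are not given: they have to be found in the camera images.
- red_mid (a point): middle of the red valve tool (a bar 160 mm long, red square grip in the middle), which starts snapped into the blue place. The point lies on the tool's axis, half-way along and half-way up the grip; x runs along the tool, which may lie either way round
- blue_mid (a point): middle of the blue valve tool (a bar 160 mm long, blue square grip in the middle), which starts lying on the bench to the right (-y) of the rack, its axis 13 mm above the bench. The point lies on the tool's axis, half-way along and half-way up the grip; x runs along the tool, which may lie either way round
- yellow_mid (a point): middle of the yellow valve tool (a bar 160 mm long, yellow square grip in the middle), which starts snapped into the yellow place and stays there. The point lies on the tool's axis, half-way along and half-way up the grip; x runs along the tool, which may lie either way round
- red_place (a point): where the middle of a tool (its axis) is once it is snapped home in the red place of the rack, 52 mm above the bench; x runs along a stored tool, y along the row, z up. The place is a red plate, 190 x 60 mm, its top 28 mm below this point, with two spring clips at x = -42 and +42 mm. Starts empty
- blue_place (a point): where the middle of a tool (its axis) is once it is snapped home in the blue place of the rack, 52 mm above the bench; x runs along a stored tool, y along the row, z up. The place is a blue plate, 190 x 60 mm, its top 28 mm below this point, with two spring clips at x = -42 and +42 mm. Starts with the red tool in it
- yellow_place (a point): where the middle of a tool (its axis) is once it is snapped home in the yellow place of the rack, 52 mm above the bench; x runs along a stored tool, y along the row, z up. The place is a yellow plate, 190 x 60 mm, its top 28 mm below this point, with two spring clips at x = -42 and +42 mm. Starts with the yellow tool in it
- stem_a: black rubber snap-in valve stem standing on its 30 mm flange, 62 mm tall; leave it alone; origin under its middle
- stem_b: a second such valve stem; leave it alone; origin under its middle
- stem_c: a third such valve stem; leave it alone; origin under its middle
- core_tool: squat chrome valve core tool, 36 mm wide, 45 mm tall, standing; leave it alone; origin under its middle
- weight: zinc clip-on balance weight, 64 x 18 x 15 mm, lying; leave it alone; origin under its middle
- cap: brass valve cap, 22 mm wide, 20 mm tall, standing; leave it alone; origin under its middle
- rack: fixed clip rack: a grey board 200 x 270 mm, 18 mm high, with the red, blue and yellow places side by side in any order, 80 mm apart, their tools parallel; origin under its middle
- red_station: red plate with its clips (all three alike); origin under the plate. Each clip is 14 mm long in x, about 36 mm across its flared jaws, tops about 14 mm above a stored tool's axis, mouth 12 mm. The two shafts are pressed in straight down, grip between the clips (9 mm spare at each end): they meet the lips about 13 mm above home, and snap past under about 8 to 20 N in all; as much to pull out
- red_tool: the red tool as a body; origin 13 mm below its middle. All three tools are alike, 0.14 to 0.28 kg: rubber grip 52 mm long and 26 x 26 mm, bare round chrome shaft 16 mm in diameter for 34 mm on each side of it, then a head 21 mm in diameter and 20 mm long at each end (one brass, one chrome)
- blue_tool: the blue tool as a body, likewise
- yellow_tool: the yellow tool as a body, likewise
Mind the look-alikes: they are no part of the job. What is shaped like the blue_tool but turquoise is not meant. What is shaped like the red_tool but purple is not meant.

How it is judged:
By the outcome, as a careful person would: the job done as asked, in the order asked, and still so for the second after the job is handed in, with the robot touching nothing.
It also fails if it takes over 61 s, if anything falls off the work surface, if the arm or the gripper's body presses on something with over 40 N, if the wrist force passes 120 N, or if a joint passes its speed limit or range.

### The arm

A 7-joint arm with a two-finger parallel gripper is mounted at the origin on the work surface. World frame = base frame: x ahead of the robot, y to its left, z up, the work surface at z = 0. Lengths are in m, angles in rad, forces in N, time in s.
With the tool pointing down it reaches from about 0.425 to 0.825 m from the base axis. Payload 3.6 kg.
Tool frame: the origin (TCP) lies where the fingers leave the gripper's body, on its centre line; the fingertips stand 73 mm ahead of it and the grasp point (between the pads) lies 54 mm ahead of it; z points along the fingers, y is the line along which they close (so a half turn about z gives the same grasp; the last joint's range is limited). The gripper opens to 85 mm and grips with 20 to 120 N. Pads are 22 mm wide; open, the fingers measure 114 mm over their backs; the gripper's body (76 mm by 85 mm) begins 54 mm behind the grasp point. The pads swing forward as they close: fully open they stand 13 mm farther back than shut.
Start: joints at [1.3, 0.615, -0.013, 1.423, 0.008, 1.103, -0.04], TCP at [0.158, -0.631, 0.304] pointing down, gripper open.
Joint ranges: [-3.12, 3.12], [-0.3, 2.06], [-1.34, 1.32], [0.26, 2.42], [-1.36, 4.5], [0.01, 1.98], [-2.84, 2.84]. Speed limits (rad/s): [2.79, 2.79, 3.14, 3.14, 3.14, 3.14, 3.14].

### API

Orientations are given as a unit quaternion [x, y, z, w].
In Python, from station import arm, snapshot, camera_info, ticket gives the robot as it stands. Calls block until the motion is done:
- arm.movep(position, orientation): joint-space move of the TCP to a pose.
- arm.line_to(position, velocity=0.15, ori=None): straight line of the TCP; ori=None keeps the orientation; velocity is the mean speed in m/s.
- arm.move_j(angles): joint-space move.
- arm.move_gripper(opening, effort=None): opening from 0.0 (shut) to 1.0 (fully open); effort is the grip in N (None keeps the last); returns when the fingers have stopped.
- arm.pause(seconds).
- arm.ik(position, orientation): joint angles nearest the present ones, or None.
- snapshot(name): name is "side" or "top" or "wrist"; returns the picture (400x640x3 uint8, blue, green, red); there is no depth.
- camera_info(name): a dict with "fx", "fy", "cx", "cy" (pixels), "R" (3x3) and "t" (3): a world point X has camera coordinates R X + t; the wrist camera has in their place "T_tool_cam" (4x4, takes a point from camera to tool coordinates, whose origin is the TCP and whose axes are the flange's). Camera axes: x right, y down, z forward; pixel columns grow to the right and rows downward; lengths in m; the calibration is good to about 2 mm. A picture is of the moment at which its call begins: read the wrist's pose just before it. camera_info takes no time and is no camera call.
A pose or a line that the arm cannot do raises arm.MotionError and nothing moves.
- ticket.finish_job(): hands the job in; it is judged then, once.
Readings, each from a call of its own:
- arm.read_time(): time.
- arm.read_joint_positions(): joint angles.
- arm.read_dq(): joint speeds.
- arm.read_effort(): joint torques, N m.
- arm.read_tool_pos(): TCP position.
- arm.read_eef_rot(): TCP orientation.
- arm.read_ft_force(): force on the tool from outside, world axes, zero at the start.
- arm.read_wrist_torque(): the same for the moment, N m.
- arm.read_opening(): opening from 0.0 (shut) to 1.0 (fully open).
- arm.read_finger_force(): force on a finger pad.
Only numpy, scipy, OpenCV 4.12 (cv2) and the standard library are available. Lean on these libraries where they do the work, as an engineer would, in place of code of your own. Each camera call takes 0.05 s, during which the arm holds its last target. There are 200 camera calls.

## Working session

There is one attempt and no reset: what is moved stays moved. The work goes in short steps, each a Python script; the robot and the scene stay as the last script left them, time stands still between calls to the robot, and variables do not carry over. Pictures are saved under pics/ and viewed, at most 10 in all, crops included, and the job is handed in when it is done.

```bash
mkdir -p pics; ls; python3 - <<'E'
from station import arm, snapshot, camera_info
import cv2
for n in("top","side"):
    cv2.imwrite(f"pics/{n}0.png",snapshot(n)); print(n,camera_info(n))
print(camera_info("wrist")); print(arm.read_tool_pos(),arm.read_eef_rot(),arm.read_time())
E
```

```text
pics
top {'fx': 502.67537925803606, 'fy': 502.67537925803606, 'cx': 320.1657709768564, 'cy': 198.72366664794154, 'R': array([[ 0.00270187, -0.99999224,  0.00286807],
       [-0.97867595, -0.00323334, -0.20538484],
       [ 0.20539252, -0.00225199, -0.97867709]]), 't': array([-0.00722254,  0.53076534,  1.4486233 ])}
side {'fx': 442.5193337708894, 'fy': 442.5193337708894, 'cx': 322.9600004455834, 'cy': 195.31197638334817, 'R': array([[ 0.99720578, -0.07355489,  0.01305017],
       [-0.03000419, -0.55434487, -0.83174606],
       [ 0.06841328,  0.82903042, -0.55500286]]), 't': array([-0.51611242,  0.07370008,  1.15948301])}
{'fx': 303.88571549950564, 'fy': 303.88571549950564, 'cx': 316.6717396771157, 'cy': 197.29330410312573, 'T_tool_cam': array([[-1.66464692e-04, -9.54685503e-01, -2.97616468e-01,
         7.63193050e-02],
       [ 9.99999986e-01, -1.50818568e-04, -7.55347636e-05,
        -5.00992330e-04],
       [ 2.72258543e-05, -2.97616476e-01,  9.54685515e-01,
        -7.01471759e-02],
       [ 0.00000000e+00,  0.00000000e+00,  0.00000000e+00,
         1.00000000e+00]])}
[ 0.1574318  -0.63011339  0.3028471 ] [ 9.92512310e-01  1.22139094e-01 -1.52980202e-04 -1.15458194e-03] 0.1
```

View pics/top0.png

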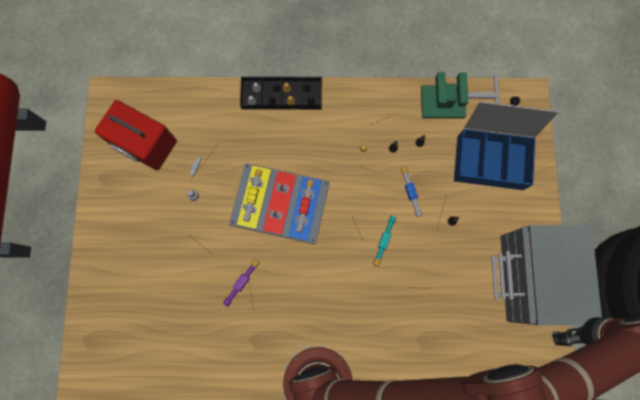

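View pics/side0.png

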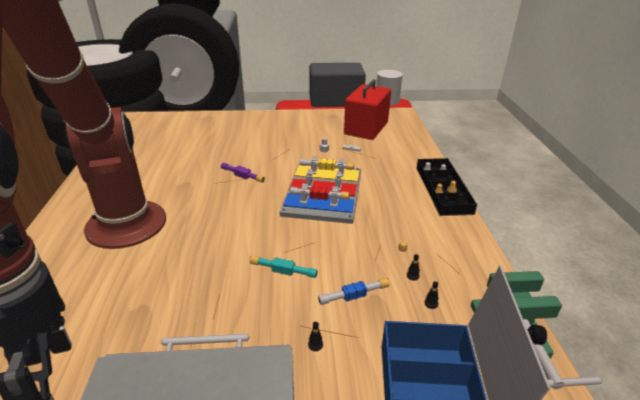

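The top view shows the rack centred near (279,203). Its plates run yellow (253,195), red (279,202, empty), blue (305,205, holding the red tool). The blue tool is at (411,190), the turquoise look-alike at (385,240) and the purple one at (241,283). I'll locate these roughly, then look from the wrist.

```bash
cat > h.py <<'E'
from station import arm, snapshot, camera_info, ticket
import numpy as np, cv2
from scipy.spatial.transform import Rotation as Ro
def quat(yaw): return (Ro.from_euler('z',yaw)*Ro.from_euler('x',np.pi)).as_quat()
def wcam():
    """wrist camera in world at this moment: R (cam->world), origin"""
    T=camera_info("wrist")["T_tool_cam"]; R=Ro.from_quat(arm.read_eef_rot()).as_matrix()
    return R@T[:3,:3], R@T[:3,3]+np.array(arm.read_tool_pos())
def scam(n):
    c=camera_info(n); return c["R"].T,-c["R"].T@c["t"]
def world(n,uv,z,pose=None):
    c=camera_info(n); R,o=pose or scam(n)
    uv=np.atleast_2d(uv).astype(float)
    d=np.c_[(uv[:,0]-c["cx"])/c["fx"],(uv[:,1]-c["cy"])/c["fy"],np.ones(len(uv))]@R.T
    return o+d*((z-o[2])/d[:,2])[:,None]
E
python3 - <<'E'
from h import *
import pickle
w=lambda uv,z:world("top",uv,z)[0]
print("tools r,y",w((305,205),.06),w((253,195),.06),"red",w((279,202),.024)); b=w((411,190),.02); print("blue",b)
e=world("top",[(405,170),(418,213)],.015);print(e, np.hypot(*(e[0]-e[1])[:2]))
c=w((280,203),.04); yaw=np.deg2rad(-14)
for y in (yaw,yaw+np.pi):
    p=[c[0]-.03*np.cos(y),c[1]-.03*np.sin(y),.25]
    q=arm.ik(p,quat(y)); print(y,q)
    pb=arm.ik([b[0],b[1],.1],quat(y+.5)); print(pb)
E
```

```text
tools r,y [0.51053924 0.03942376 0.06      ] [0.54045171 0.19489878 0.06      ] red [0.52668776 0.11981629 0.024     ]
blue [ 0.56648982 -0.28500945  0.02      ]
[[ 0.63140278 -0.26946451  0.015     ]
 [ 0.4956031  -0.30487229  0.015     ]] 0.1403398240887359
-0.24434609527920614 [-0.12244996  0.47027311 -0.23866753  1.89764527  0.15124019  0.79093117
 -2.25793754]
[ 0.4416777   0.82883142 -0.0170888   1.65245157  0.02053326  0.66048453
 -0.90122874]
2.897246558310587 [ 0.28909263  0.67304062 -0.86312344  1.74149393  0.5937637   1.00963832
  0.53017108]
[ 1.00168886  1.13598508 -1.153382    1.63301738  1.12366491  1.16673351
  1.38169536]
```

```bash
python3 - <<'E'
from h import *
import pickle
out={}
for n,c,y in (("blue",(.566,-.287),.25),("rack",(.525,.117),-.22)):
    p=[c[0]-.03*np.cos(y),c[1]-.03*np.sin(y),.24]
    arm.movep(p,quat(y)); 
    if n=="rack": arm.pause(.1)
    P=wcam(); im=snapshot("wrist"); out[n]=(P,im); cv2.imwrite(f"pics/w_{n}.png",im)
    print(n,arm.read_time(),arm.read_tool_pos(),arm.read_joint_positions())
pickle.dump(out,open("w.pkl","wb"))
E
```

```text
blue 2.0 [ 0.53602294 -0.2963746   0.24018556] [ 0.4978066   0.61985819 -0.04759189  1.61672165  0.03681709  0.9055249
 -0.88756754]
rack 3.7 [0.49624612 0.12227615 0.23998025] [-0.33168294  0.48139474  0.06833957  1.90343047 -0.04520107  0.75809085
 -2.03139831]
```

View pics/w_blue.png

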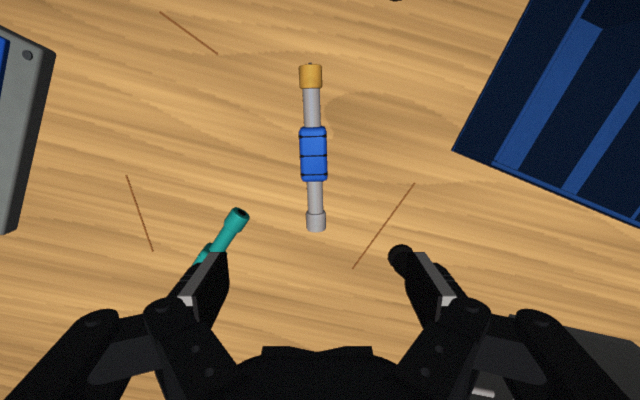

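View pics/w_rack.png

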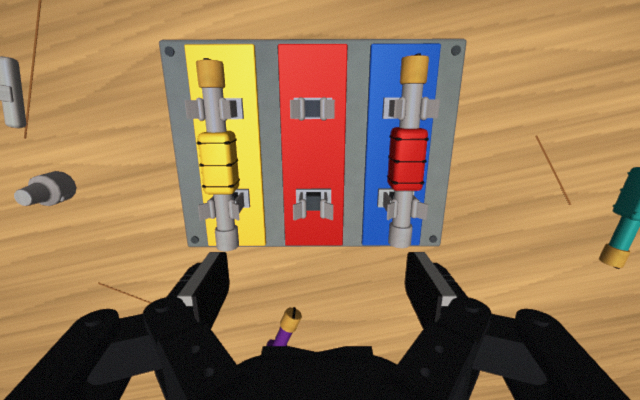

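Blue wrist view: blue tool axis runs (310,76) to (316,220), grip at (313,154). Rack view: red plate spans (278,44) to (347,245) with clips at (312,107) and (313,205). The red tool's grip is at (407,159) in the blue place. Next I'll fit the plate outlines and grips metrically.

```bash
python3 - <<'E'
from h import *
import pickle
D=pickle.load(open("w.pkl","rb"))
def fit(n,lo,hi,z,box,lo2=None):
    P,im=D[n]; hsv=cv2.cvtColor(im,cv2.COLOR_BGR2HSV); m=cv2.inRange(hsv,lo,hi)
    if lo2: m|=cv2.inRange(hsv,*lo2)
    k=np.zeros_like(m); x0,y0,x1,y1=box; k[y0:y1,x0:x1]=255; m=cv2.morphologyEx(m&k,cv2.MORPH_OPEN,np.ones((3,3)))
    v,u=np.nonzero(m); 
    uv=cv2.convexHull(np.c_[u,v].astype(np.int32))[:,0]
    X=world("wrist",uv,z,P)[:,:2]; (c,s,a)=cv2.minAreaRect((X*1000).astype(np.float32))
    if s[0]<s[1]: a-=90
    a=(a+90)%180-90
    return np.round([*c,*s,a],1)
R2=((170,120,50),(180,255,255))
print("redplate",fit("rack",(0,120,60),(8,255,255),.024,(270,30,355,250),R2))
print("blueplate",fit("rack",(105,120,60),(125,255,255),.024,(355,30,460,250)))
print("yelplate",fit("rack",(22,120,60),(35,255,255),.024,(175,35,270,250)))
for z in(.052,.065): print("redgrip",fit("rack",(0,120,40),(8,255,255),z,(375,115,435,200),R2))
for z in(.013,.026): print("bluegrip",fit("blue",(100,120,40),(125,255,255),z,(290,110,340,200)))
P=D["blue"][0]; print("blue ends",world("wrist",[(310.5,64),(316.5,231)],.013,P)*1000)
P=D["rack"][0]; print("red ends",world("wrist",[(415,55),(400.5,247)],.052,P)*1000)
print("clips",world("wrist",[(312.5,107),(313.5,202)],.04,P)*1000)
E
```

```text
redplate [526.  119.6  59.7 188.9 -12.6]
blueplate [509.3  41.7  59.7 188.4 -12.6]
yelplate [543.6 197.1  60.4 188.8 -12.6]
redgrip [507.8  40.8  30.3  53.6 -12.7]
redgrip [511.   44.1  28.8  50.9 -12.7]
bluegrip [ 561.8 -286.    53.3   25.5   16.2]
bluegrip [ 563.9 -285.7   51.    24.4   16.2]
blue ends [[ 640.62844815 -264.08141651   13.        ]
 [ 483.53714659 -309.21253879   13.        ]]
red ends [[588.23440698  23.4813726   52.        ]
 [427.23913282  57.67037953  52.        ]]
clips [[567.9777695  110.02484489  40.        ]
 [484.73783545 128.27797043  40.        ]]
```

```bash
cat >> h.py <<'E'
Y=np.deg2rad(-12.6); ROW=np.array([-np.sin(Y),np.cos(Y)])  # along row, toward yellow
BLUE=np.array([.5090,.0415]); RED=BLUE+.08*ROW
def st(m=""): print(m,"t",arm.read_time(),"p",np.round(arm.read_tool_pos(),4),"F",np.round(arm.read_ft_force(),1),"op",round(arm.read_opening(),3),"ff",np.round(arm.read_finger_force(),1))
def at(xy,z,v): arm.line_to([xy[0],xy[1],z],velocity=v)
E
python3 - <<'E'
from h import *
print(RED)
arm.move_gripper(.65,effort=80)
arm.movep([*BLUE,.17],quat(Y)); st("above")
at(BLUE,.106,.1); st("down")
arm.move_gripper(0.0,effort=80); st("grip")
at(BLUE,.112,.03); st("pull1")
at(BLUE,.165,.08); st("up")
cv2.imwrite("pics/w2.png",snapshot("wrist"))
E
```

```text
[0.52645146 0.11957334]
above t 4.6167 p [0.509  0.0408 0.1694] F [-0.2  0.2  0.3] op 0.644 ff 0.0
down t 5.4083 p [0.5094 0.0419 0.1065] F [-0.2  0.5  0.3] op 0.651 ff 0.0
grip t 5.7833 p [0.5094 0.0412 0.1069] F [-1.  -1.4  6.6] op 0.293 ff 78.4
pull1 t 6.1333 p [0.5079 0.0413 0.1115] F [-1.6 -1.7 -5.9] op 0.294 ff 79.7
up t 6.9417 p [0.5089 0.0416 0.165 ] F [ 0.  -0.2 -1.3] op 0.286 ff 80.5
```

View pics/w2.png

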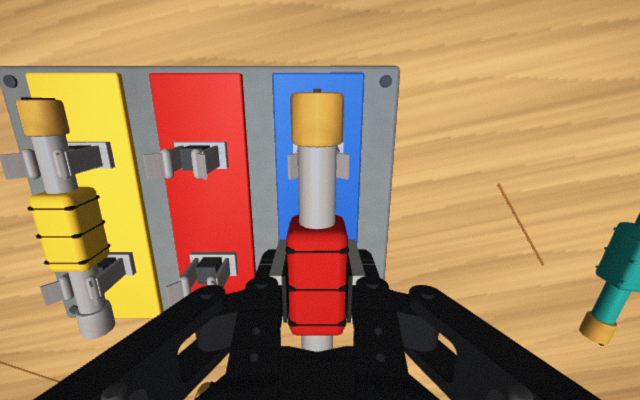

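The picture shows the red tool out of the clips and held straight in the pads, grip at (317,280), with the red place empty at left. Next: move it over and press it in.

```bash
python3 - <<'E'
from h import *
at(RED,.165,.15); st("over")
at(RED,.128,.1); st("pre")
for z in (.120,.114,.110,.107,.105,.1035): at(RED,z,.04); st("press")
cv2.imwrite("pics/w3.png",snapshot("wrist"))
E
```

```text
over t 7.675 p [0.526  0.1183 0.1646] F [-0.6 -1.4 -1.6] op 0.292 ff 80.5
pre t 8.1917 p [0.5265 0.1188 0.128 ] F [ 0.3  0.4 -0.6] op 0.293 ff 80.5
press t 8.5417 p [0.5264 0.1192 0.12  ] F [ 1.  -1.3 -0.7] op 0.289 ff 80.6
press t 8.8417 p [0.5275 0.1191 0.1147] F [ 1.5 -1.9  2.2] op 0.294 ff 81.0
press t 9.0917 p [0.5265 0.1193 0.1094] F [ 1.7 -2.1 -4.3] op 0.291 ff 80.4
press t 9.3417 p [0.5262 0.1193 0.107 ] F [ 0.2 -2.2  0.4] op 0.293 ff 81.1
press t 9.5917 p [0.5262 0.1192 0.1068] F [-3.4 -3.3 13.3] op 0.292 ff 83.0
press t 9.8417 p [0.5262 0.1192 0.1067] F [-5.1 -2.6 24.3] op 0.289 ff 84.4
```

View pics/w3.png

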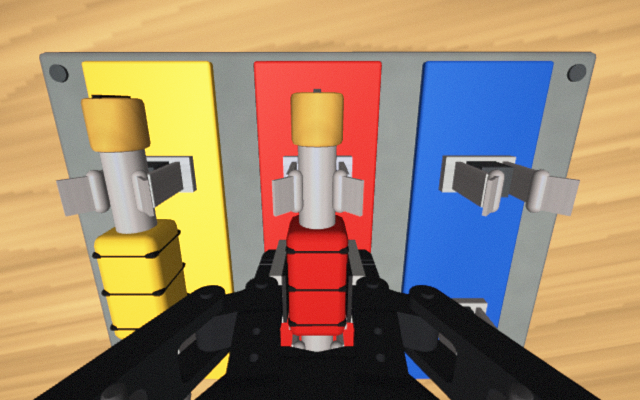

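The red tool is down in both red-plate clips: it snapped at about z 0.110 and bottoms at 0.1067, the height it was gripped at when stored. The far clip at (317,190) holds the shaft. I'll let go and fetch the blue tool, gripped higher so the fingertips stay about 4 mm off the bench.

```bash
python3 - <<'E'
from h import *
import pickle
at(RED,.1067,.04)
arm.move_gripper(.6); st("released")
at(RED,.19,.12)
P=wcam(); im=snapshot("wrist"); pickle.dump((P,im),open("w4.pkl","wb")); cv2.imwrite("pics/w4.png",im)
B=np.array([.5623,-.2863]); yb=np.deg2rad(16.1)
arm.movep([*B,.15],quat(yb)); st("above blue")
at(B,.078,.1); st("down")
arm.move_gripper(0.0,effort=80); st("grip")
at(B,.2,.12); st("up")
arm.movep([*BLUE,.19],quat(Y)); arm.pause(.2); st("over")
cv2.imwrite("pics/w5.png",snapshot("wrist"))
cv2.imwrite("pics/both.png",np.hstack([cv2.resize(im,(400,250)),cv2.resize(cv2.imread("pics/w5.png"),(400,250))]))
E
```

```text
released t 10.5167 p [0.5265 0.1203 0.1064] F [ 0.4 -0.3  0.5] op 0.603 ff 0.0
above blue t 12.925 p [ 0.5632 -0.2841  0.15  ] F [ 0.1 -0.4  0.3] op 0.597 ff 0.0
down t 13.7917 p [ 0.5628 -0.2864  0.0785] F [-0.5 -1.1  0.4] op 0.598 ff 0.0
grip t 14.1417 p [ 0.5628 -0.2866  0.0792] F [-1.4  0.4  5.7] op 0.289 ff 81.5
up t 15.3083 p [ 0.5617 -0.286   0.1989] F [-0.1  0.  -2.6] op 0.281 ff 80.7
over t 16.7667 p [0.5095 0.0402 0.19  ] F [ 0.3 -0.7 -1.4] op 0.288 ff 80.5
```

View pics/both.png

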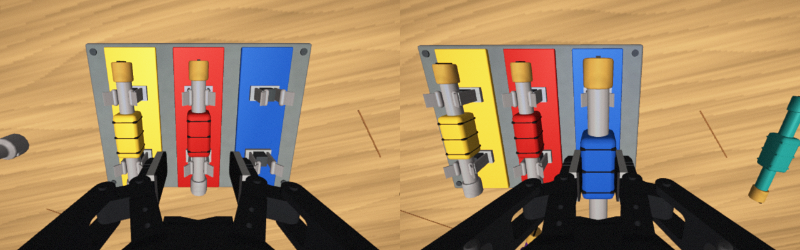

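The left half shows the red tool seated and free in the red place, level with the yellow one. The right half shows the blue tool held straight above the blue place. I'll check its in-hand offset along the tool before pressing.

```bash
python3 - <<'E'
from h import *
def off(f,hs,ztop,p,box):
    im=cv2.imread(f); hsv=cv2.cvtColor(im,cv2.COLOR_BGR2HSV); m=cv2.inRange(hsv,(15,120,80),(25,255,255))
    k=np.zeros_like(m); k[box[1]:box[3],box[0]:box[2]]=255; v,u=np.nonzero(m&k)
    T=camera_info("wrist")["T_tool_cam"]; R=Ro.from_quat(quat(Y)).as_matrix()
    P=(R@T[:3,:3],R@T[:3,3]+np.array(p))
    mid=np.array([(u.min()+u.max())/2,v.min()])
    X=world("wrist",mid,ztop,P)[0][:2]-np.array(p)[:2]; a=np.array([np.cos(Y),np.sin(Y)])
    print(f,mid,"along",X@a,"across",X@ROW)
# brass head's far end; must be 80 mm from the tool's middle
off("pics/w2.png",0,.165-.0545+.0,[*BLUE,.165],(280,80,355,150))
off("pics/w5.png",0,.19-.0660,[*BLUE,.19],(280,80,355,150))
off("pics/w3.png",0,.1067-.0545,[*RED,.1067],(280,80,355,150))
E
```

```text
pics/w2.png [316.5  92. ] along 0.0799722715181416 across 0.0006408420080592052
pics/w5.png [317.  93.] along 0.07993187061416142 across 0.0004357462399511604
pics/w3.png [316.5  92. ] along 0.0799722715181416 across 0.0006408420080592087
```

```bash
python3 - <<'E'
from h import *
at(BLUE,.142,.1); st("pre")
for z in (.132,.126,.122,.119,.117,.1155): at(BLUE,z,.04); st("press")
E
```

```text
pre t 17.45 p [0.5094 0.0415 0.1422] F [ 0.4 -0.6 -3. ] op 0.286 ff 80.5
press t 17.85 p [0.5089 0.0415 0.1319] F [-0.1  1.2 -2.8] op 0.287 ff 80.5
press t 18.15 p [0.5101 0.0409 0.1265] F [ 0.8 -1.3  0.6] op 0.285 ff 80.9
press t 18.4 p [0.5094 0.0411 0.1216] F [ 2.9 -1.4 -4.3] op 0.283 ff 80.2
press t 18.65 p [0.508  0.0412 0.1183] F [ 0.9 -2.8 -5.9] op 0.285 ff 80.3
press t 18.9 p [0.5079 0.0413 0.118 ] F [-3.5 -2.5  7.2] op 0.288 ff 82.1
press t 19.15 p [0.508  0.0413 0.1179] F [-5.7 -2.9 18.1] op 0.29 ff 83.5
```

It snapped and bottomed at 0.118, as expected. I'll let go, withdraw and look.

```bash
python3 - <<'E'
from h import *
at(BLUE,.1178,.04)
arm.move_gripper(.6); st("released")
at(BLUE,.2,.12)
y=Y; c=RED-.045*np.array([np.cos(y),np.sin(y)])
arm.movep([*c,.24],quat(y)); arm.pause(.2); st()
P=wcam(); im=snapshot("wrist"); cv2.imwrite("pics/w6.png",im)
import pickle; pickle.dump((P,im),open("w6.pkl","wb"))
cv2.imwrite("pics/side6.png",cv2.resize(snapshot("side")[140:240,250:410],(800,500),interpolation=cv2.INTER_CUBIC))
E
```

```text
released t 19.775 p [0.5094 0.0422 0.1178] F [ 0.4 -0.2  0.1] op 0.6 ff 0.0
 t 21.2917 p [0.4826 0.1277 0.2392] F [ 0.7 -0.8 -0.8] op 0.601 ff 0.0
```

View pics/w6.png

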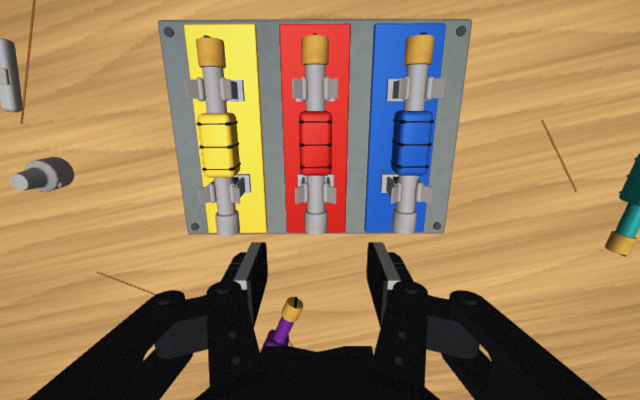

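View pics/side6.png

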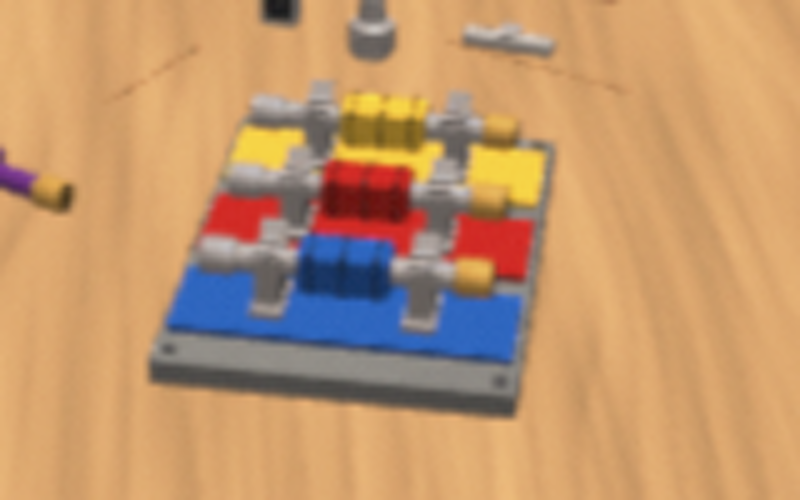

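Both views show all three tools seated alike: yellow grip at (219,145), red at (316,142), blue at (412,142). They are level with each other and nothing touches them, so I'll hand in.

```bash
python3 -c "
from station import ticket
print(ticket.finish_job())"
```

```text
the job is handed in; nothing more can be done
None
```

I pressed the red tool home in the red place and the blue tool home in the blue place, released both, and handed the job in at about 21 s; the yellow tool and the bench items were not touched.

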